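# Fit test of a double-lidded tea caddy

### The arm

A 6-joint arm with a two-finger parallel gripper is mounted at the origin on the work surface. World frame = base frame: x ahead of the robot, y to its left, z up, the work surface at z = 0. Lengths are in m, angles in rad, forces in N, time in s.
With the tool pointing down it reaches from about 0.425 to 0.95 m from the base axis. Payload 3.5 kg.
Tool frame: the origin (TCP) lies midway between the tips of the shut fingers; the grasp point (between the pads) lies ctrl.hold_point_z behind it (ctrl.hold_point_z is the distance from the TCP to the grasp point, in m); z points along the fingers, x is the direction in which the jaws open and shut, and the axes are right-handed (so a half turn about z gives the same grasp; the last joint's range is limited). The gripper opens to 85 mm and grips with 20 to 120 N. Pads are 22 mm wide; open, the fingers measure 114 mm over their backs; the gripper's body (76 mm by 85 mm) begins 54 mm behind the grasp point. The pads swing forward as they close: fully open they stand 13 mm farther back than shut.
Start: joints at [1.077, 0.286, 1.577, -0, 1.279, -0.15], TCP at [0.227, 0.635, 0.231] pointing down, gripper open.
Joint ranges: [-2.77, 2.77], [-0.9, 2.22], [0.21, 2.48], [-1.53, 4.67], [0.24, 2.81], [-2.84, 2.84]. Speed limits (rad/s): [2.79, 2.79, 3.14, 3.14, 3.14, 3.14].

### API

Orientations are given as a unit quaternion [x, y, z, w].
In Python, from plant import ctrl gives the robot as it stands.
- The arm moves only by the tool step_arm, never from a script. Its arguments are lists of equal length, an entry for each row: "gripper": the gripper's target within -1 to 1 (shut at 1, half-way at 0, fully open at -1); "linear": the shift along the tool's x, y, z in m, a list of three; "delta_rot": the turn, a rotation vector about the tool's x, y, z in degrees, a list of three. A call has 1 to 20 rows; each row is the pose to reach, as a shift and turn from the pose commanded when the call began, along the tool's axes at that moment; what a row does not reach only later rows make up. A row lasts 1/8 s, in which the tool goes at most 62.5 mm and 10.7 degrees, less where a joint would pass 70% of its speed; a pose out of reach is approached as far as the arm can. A call with a gripper value outside its range is refused whole. The fingers move at their own pace and stop on an object; "grip_force" is the grip in N (left out, the last holds). Time passes only in rows, so rows that repeat a pose let the fingers close. It gives the time, the measured TCP pose, the force and the opening at its end, in the units of the state.
- ctrl.get_state(): the state, without advancing time (a new reading comes with each control period).
- ctrl.read_camera(name): name is "side" or "top" or "wrist"; returns a dict with "frame" (384x512x3 uint8, red, green, blue), "fx", "fy", "cx", "cy" (pixels), "view" (4x4, takes a point from world to camera coordinates). Camera axes: x right, y down, z forward; pixel columns grow to the right and rows downward; lengths in m; the calibration is good to about 2 mm. The wrist camera is an equidistant fisheye: a pixel r from the principal point sees the ray r / f radians off the axis. A picture is of the moment at which its call begins. There is no depth.
- ctrl.sign_off(): hands the job in, once; it reports no verdict.
The state is a dict: "time": time; "qpos": joint angles; "dq": joint speeds; "joint_efforts": joint torques, N m; "eef_pos": TCP position; "tcp_rot": TCP orientation; "contact_force": force on the tool from outside, world axes, zero at the start; "wrist_torque": the same for the moment, N m; "opening": opening from 0.0 (shut) to 1.0 (fully open).
Only numpy, scipy, OpenCV 4.12 (cv2) and the standard library are available. Lean on these libraries where they do the work, as an engineer would, in place of code of your own. Each camera call takes 0.05 s, during which the arm holds its last target. There are 200 camera calls.

### The job

Try the two-part lid on the clay tea caddy: lift the nested pair of lids together out of the plaster ring by the inner lid's tall knob, lower the pair (do not drop it) onto the caddy until the inner lid sits fully home in its mouth, and let go of both lids. Then take the outer lid alone by its round collar and lift it straight up, roughly level, well clear of the top of the knob, leaving the inner lid seated and undisturbed. Finish there, still holding the outer lid in the gripper a couple of centimetres or more clear above the knob, over the caddy; do not put it down, and leave the other studio things, the ring and the caddy where they stand.

Things in the scene. Friction and masses are not known exactly. Their poses are not given: they have to be found in the camera images.
- jar_mouth (a point): centre of the mouth, level with the rim's top, of the grey clay caddy: open round pot 108 mm across, 80 mm high, 1.6 kg, loose on the table; mouth 94 mm inside, 108 mm outside; z up. The inner lid is home when inner_seat is here (plug has 3 mm of play each way).
- chuck_top (a point): centre of the top edge of the low white plaster ring (112 mm across, 94 mm inside, 40 mm high, loose, 1.2 kg) in which the nested lids wait at the start, inner_seat resting at this height
- inner_seat (a point): on the inner lid (grey clay, 0.14-0.28 kg), centre of its flange's underside, z up its axis. Above: flange 102 mm across, 6 mm thick, boss 30 mm across to 12 mm, round knob 20 mm across to 62 mm. Below: plug 88 mm across tapering to 76 mm, 12 mm deep. The knob stands up through the outer lid's hole, so lifting the knob carries both lids.
- inner_knob (a point): on the knob's axis, 53 mm above inner_seat and 9 mm below the knob's top: a place to grip the knob (20 mm across) with fingertips clear of the outer lid's collar, whose top is 21 mm lower while nested
- outer_collar (a point): on the outer lid's axis (grey clay, 0.15-0.31 kg), half-way up its upright round collar (48 mm outside, 36 mm inside, 20 mm high). Below it a flat plate 122 mm across, 6 mm thick, its top 10 mm below this point; the 36 mm hole runs through. Nested: loose on the inner flange, this point 31 mm below inner_knob, knob's top 40 mm above this point. Grip across the outside, knob between the fingers.
- gourd: bisque-fired gourd-shaped figure, 80 mm across, 102 mm high; bystander (origin: centre of its underside)
- slip_bowl: small stoneware bowl, 90 mm across, 45 mm high; bystander (origin: centre of its underside)
- model_tool: wooden-handled spatula, 180 mm long, lying flat; bystander (origin: on its underside, x along the tool)
- glaze_brush: brush, 190 mm long, lying flat; bystander (origin: on its underside, x along the tool)

How it is judged:
On the way, in this order (a step that is already met when the one before it is completed fails the run):
1. both lids, nested, lifted clear of the plaster ring by the inner lid (z of inner_seat in the frame of chuck_top above 0.015 m and z of outer_collar in the frame of inner_knob between -0.035 and -0.028 m and horizontal distance between outer_collar and inner_knob below 0.008 m and contact force between the fingers and inner_lid above 0.5 N), for 0.2 s.
2. both lids nested on the caddy, inner lid home, nothing held (z of inner_seat in the frame of jar_mouth between -0.003 and 0.003 m and horizontal distance between inner_seat and jar_mouth below 0.007 m and angle between inner_seat's own z axis and vertical below 0.06 rad and z of outer_collar in the frame of inner_knob between -0.035 and -0.028 m and horizontal distance between outer_collar and inner_knob below 0.008 m and contact force between the fingers and inner_lid below 0.05 N and contact force between the fingers and outer_lid below 0.05 N), for 0.2 s.
At the end, for the whole second after the job is handed in: Inner lid home in the caddy (3 mm high or low, 7 mm sideways, 0.06 rad) and untouched; outer lid gripped, still, touching neither inner lid nor caddy, tilt under 0.35 rad, 10 mm or more clear above the knob, within 60 mm of the caddy's axis; all other things within 30 mm of their starts (z of inner_seat in the frame of jar_mouth between -0.003 and 0.003 m and horizontal distance between inner_seat and jar_mouth below 0.007 m and angle between inner_seat's own z axis and vertical below 0.06 rad and z of outer_collar in the frame of inner_knob above 0.035 m and horizontal distance between outer_collar and jar_mouth below 0.06 m and angle between outer_collar's own z axis and vertical below 0.35 rad and contact force between the fingers and outer_lid above 1 N and contact force between each of outer_lid, the arm, the fingers and inner_lid below 0.05 N and contact force between outer_lid and jar below 0.05 N and linear speed of outer_lid below 0.03 m/s and distance of each of gourd, slip_bowl, model_tool, glaze_brush, chuck_top, jar_mouth from where it was at the start of the episode below 0.03 m); the arm keeps its last pose, push and grip.
It fails at once if the outer lid is taken off while the inner lid is not home in the caddy, or the inner lid is dragged or tipped by it (z of outer_collar in the frame of inner_knob above -0.018 m and not (z of inner_seat in the frame of jar_mouth between -0.003 and 0.003 m and horizontal distance between inner_seat and jar_mouth below 0.007 m and angle between inner_seat's own z axis and vertical below 0.06 rad)).
It fails at once if the lids are dropped (linear speed of inner_lid above 0.45 m/s and (contact force between the fingers and inner_lid below 0.05 N and contact force between the fingers and outer_lid below 0.05 N)).
It fails at once if a bystander, the ring or the caddy is shoved aside or tipped (distance of any of gourd, slip_bowl, model_tool, glaze_brush, chuck_top, jar_mouth from where it was at the start of the episode above 0.03 m).
It also fails if it takes over 58 s, if anything falls off the work surface, if the arm or the gripper's body presses on something with over 40 N, if the wrist force passes 120 N, or if a joint passes its speed limit or range.

## Working session

There is one attempt and no reset: what is moved stays moved. The work goes in short steps, Python scripts to look and compute and a tool call to move; the robot and the scene stay as the last step left them, time stands still between calls to the robot, and variables do not carry over. Pictures are saved under pics/ and viewed, on a budget of 10 in all, crops included, one or two more only if the job needs it, and the job is handed in when it is done.

Besides the shell and the picture viewer there is one more tool, called after "Call:" as a command line: name --argument value ..., lists and objects as JSON in quotes. step_arm: Moves the arm, as the interface text tells. Its arguments: {"type":"object","properties":{"gripper":{"type":"array"},"linear":{"type":"array"},"delta_rot":{"type":"array"},"grip_force":{"type":"number"}},"required":["gripper","linear","delta_rot"]}

```bash
mkdir -p pics; ls
python3 - <<'E'
from plant import ctrl
import cv2,numpy as np
ims=[]
for n in("top","side"):
    d=ctrl.read_camera(n);f=cv2.cvtColor(d["frame"],cv2.COLOR_RGB2BGR);cv2.imwrite(f"pics/{n}0.png",f)
    print(n,d["fx"],d["fy"],d["cx"],d["cy"],np.round(d["view"],4).tolist())
    ims.append(f)
cv2.imwrite("pics/both0.png",cv2.resize(np.hstack(ims),(800,300),interpolation=cv2.INTER_AREA))
s=ctrl.get_state();print(s,ctrl.hold_point_z)
E
```

```text
pics
top 390.6357492817399 390.6357492817399 260.0872822422494 197.4323084188191 [[0.0176, -0.9995, -0.0266, 0.0134], [-0.9952, -0.015, -0.0965, 0.5645], [0.096, 0.0282, -0.995, 1.0357], [0.0, 0.0, 0.0, 1.0]]
side 385.02288562181445 385.02288562181445 259.3688423891801 193.03470328961387 [[-0.9946, -0.1029, -0.0115, 0.5484], [-0.0394, 0.4787, -0.8771, 0.1139], [0.0958, -0.8719, -0.4802, 0.9987], [0.0, 0.0, 0.0, 1.0]]
{'time': 0.1, 'qpos': array([ 1.07701827e+00,  2.87115835e-01,  1.57804358e+00, -2.19742282e-06,
        1.27861059e+00, -1.49988897e-01]), 'dq': array([-0.00117311, -0.00328455, -0.00352651,  0.00059298, -0.00118661,
       -0.00083861]), 'joint_efforts': array([ 4.60110659e-04, -4.07294941e+01, -2.93699402e+01, -1.62836927e-04,
        3.41063678e-03,  1.13677669e-05]), 'eef_pos': array([0.2271906 , 0.63497836, 0.23005264]), 'tcp_rot': array([ 8.17635235e-01,  5.75735562e-01, -9.73334516e-04,  4.87681415e-04]), 'contact_force': array([ 0.34601949,  0.01008877, -0.6164549 ]), 'wrist_torque': array([ 0.005889  , -0.04786402, -0.01916112]), 'opening': 0.9998019523865947} 0.0187
```

View pics/top0.png

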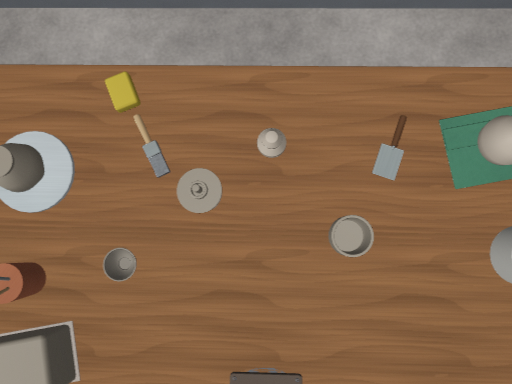

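View pics/side0.png

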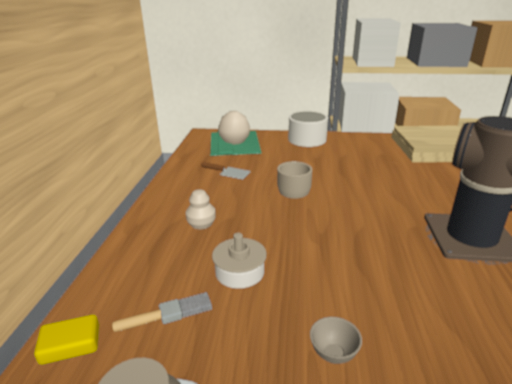

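The top view shows the nested lids at about (199,190), the caddy at (351,236), the gourd at (271,142) and the bowl at (120,264). The side view shows the lids at (239,262) and the caddy at (294,178). Next I cast the contours onto their known heights.

```bash
cat > h.py <<'E'
import cv2,numpy as np
from scipy.optimize import least_squares
from plant import ctrl
def rays(d,px):
    px=np.atleast_2d(px).astype(float);V=np.array(d["view"]);R=V[:3,:3];c=-R.T@V[:3,3]
    p=(px-[d["cx"],d["cy"]])/[d["fx"],d["fy"]]
    if d.get("fish"):
        r=np.linalg.norm(p,axis=1,keepdims=True)+1e-9; v=np.hstack([p/r*np.sin(r),np.cos(r)])
    else: v=np.hstack([p,np.ones((len(p),1))])
    return c,v@R
def plane(d,px,z):
    c,v=rays(d,px);return (c+v*((z-c[2])/v[:,2])[:,None])[:,:2]
def cam(n):
    d=ctrl.read_camera(n);d["fish"]=n=="wrist";d["bgr"]=cv2.cvtColor(d["frame"],cv2.COLOR_RGB2BGR);return d
def blob(d,px,smax=75):
    hsv=cv2.cvtColor(d["bgr"],cv2.COLOR_BGR2HSV);m=(hsv[...,1]<smax).astype(np.uint8)
    cs,_=cv2.findContours(m,cv2.RETR_EXTERNAL,cv2.CHAIN_APPROX_NONE)
    c=[c for c in cs if cv2.pointPolygonTest(c,px,False)>=0]
    return max(c,key=len)[:,0,:] if c else None
def circ(P,r=None):
    x0=[*P.mean(0)]+([] if r else [.05])
    f=lambda q:np.hypot(*(P-q[:2]).T)-(r or q[2])
    s=least_squares(f,x0,loss='soft_l1',f_scale=.001);return s.x,np.sqrt(np.mean(s.fun**2))
E
python3 - <<'E'
from h import *
for n,a,b in (("top",(199,205),(351,253)),("side",(239,262),(294,185))):
    d=cam(n);c,_=rays(d,[0,0]);print(n,"cam",c.round(3))
    for nm,px,z,r in (("lid",a,.050,.061),("jar",b,.08,.054)):
        k=blob(d,px)
        if k is None: print(nm,"none");continue
        P=plane(d,k,z);m=P.mean(0);u=(m-c[:2])/np.linalg.norm(m-c[:2])
        ff=P[(P-m)@u>-.01]
        print(nm,len(k),k.min(0),k.max(0),"free",*circ(P),"far",*circ(ff),"fixed",*circ(ff,r))
E
```

```text
top cam [ 0.462 -0.007  1.085]
lid 126 [177 168] [221 212] free [0.57944832 0.18622632 0.05976608] 0.0007963356841649656 far [0.57960268 0.18659932 0.05956316] 0.0007387101358519017 fixed [0.57861084 0.18504743] 0.0010644338895917584
jar 124 [329 215] [373 256] free [ 0.46530529 -0.21222504  0.05419893] 0.001668411809045074 far [ 0.46542201 -0.2155233   0.05221741] 0.0006296908977857411 fixed [ 0.46536653 -0.21333649] 0.0012400474686765518
side cam [0.454 0.873 0.586]
lid 161 [213 233] [265 288] free [0.57398467 0.20939965 0.07769783] 0.01298440931025728 far [0.57796724 0.18568794 0.0592385 ] 0.006650965973544542 fixed [0.57782799 0.18746677] 0.0067571446718994515
jar 111 [278 161] [311 197] free [ 0.4651097  -0.15088586  0.09658081] 0.025463218915936166 far [ 0.46547175 -0.20295773  0.05657347] 0.006257120478922902 fixed [ 0.4647295  -0.20569182] 0.00742418596373987
```

Lids are at about (0.579, 0.186) and the caddy at (0.4655, -0.2145). The radii fit and the two views agree. Next I go above the lids and square the tool to the world axes.

Call:
step_arm --gripper '[-1,-1,-1,-1,-1,-1,-1,-1,-1,-1,-1,-1,-1,-1]' --linear '[[-0.03,0.048,0],[-0.061,0.097,0],[-0.091,0.145,0],[-0.122,0.193,0],[-0.152,0.241,0],[-0.182,0.29,0],[-0.213,0.338,0],[-0.243,0.386,0],[-0.274,0.434,0],[-0.29,0.46,0],[-0.3,0.475,0],[-0.304,0.483,0],[-0.304,0.483,0],[-0.304,0.483,0]]' --delta_rot '[[0,0,-4],[0,0,-8],[0,0,-12],[0,0,-16],[0,0,-19.7],[0,0,-19.7],[0,0,-19.7],[0,0,-19.7],[0,0,-19.7],[0,0,-19.7],[0,0,-19.7],[0,0,-19.7],[0,0,-19.7],[0,0,-19.7]]' --grip_force 40

```text
time: 1.95
eef_pos: [0.5791, 0.1875, 0.2313]
tcp_rot: [0.707, 0.708, -0.0, -0.0]
contact_force: [0.6, 0.3, -0.1]
opening: 0.999
```

Run:
```python
from h import *
s=ctrl.get_state();print(s["time"],s["eef_pos"].round(4),s["tcp_rot"].round(4),s["contact_force"])
d=cam("wrist");cv2.imwrite("pics/w1.png",d["bgr"]);print(d["fx"],d["cx"],d["cy"],rays(d,[0,0])[0])
# predicted pixel of lid knob top
V=np.array(d["view"]);p=V[:3,:3]@[.579,.186,.102]+V[:3,3];r=np.hypot(p[0],p[1]);t=np.arctan2(r,p[2]);print(d["cx"]+d["fx"]*t*p[0]/r,d["cy"]+d["fx"]*t*p[1]/r)
```

```text
1.95 [0.5791 0.1875 0.2313] [ 7.066e-01  7.076e-01 -0.000e+00 -2.000e-04] [ 0.63581054  0.3461713  -0.11719065]
297.3186396354542 259.71487248820165 191.89254893662476 [0.50858867 0.18693963 0.37245565]
258.8149919017576 183.5413398229192
```

View pics/w1.png

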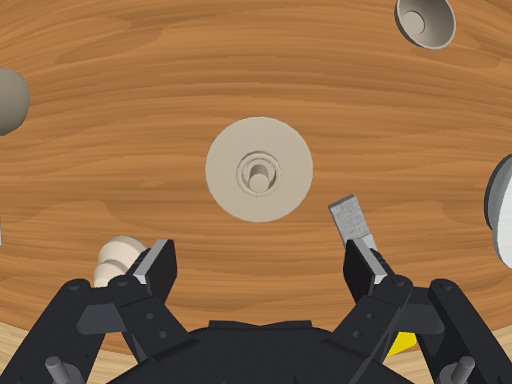

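The wrist view shows the lids centred at about (259,169), with the knob top near (258,182), which is close to the prediction of (259,184). I refine with a plate-rim fit in this view.

```bash
cat >> h.py <<'E'
def segblob(d,px,lo=12):
    "region like the colour at px, by flood fill"
    b=cv2.GaussianBlur(d["bgr"],(3,3),0);m=np.zeros((b.shape[0]+2,b.shape[1]+2),np.uint8)
    cv2.floodFill(b,m,px,0,(lo,)*3,(lo,)*3,cv2.FLOODFILL_MASK_ONLY|cv2.FLOODFILL_FIXED_RANGE|4)
    cs,_=cv2.findContours(m[1:-1,1:-1],cv2.RETR_EXTERNAL,cv2.CHAIN_APPROX_NONE);return max(cs,key=len)[:,0,:]
E
python3 - <<'E'
from h import *
d=cam("wrist")
k=blob(d,(230,170));P=plane(d,k,.050);print(len(k),k.min(0),k.max(0),circ(P),circ(P,.061))
k=segblob(d,(258,180),14);P=plane(d,k,.102);print(len(k),k.min(0),k.max(0),circ(P))
g=cv2.cvtColor(d["bgr"],cv2.COLOR_BGR2GRAY);print(g[165:205:2,258]);print(g[182,240:280:2])
E
```

```text
301 [205 116] [312 221] (array([0.57798937, 0.18548826, 0.05982212]), np.float64(0.0003315892024421471)) (array([0.57808959, 0.18547464]), np.float64(0.001224126758122948))
296 [206 117] [311 220] (array([0.56666386, 0.18579662, 0.04947099]), np.float64(0.0002824422891940091))
[119 122 124 126 152 182 178 177 176 174 174 172 171 171 177 169 170 174
 174 174]
[175 179 139 141 126 171 173 174 174 175 175 176 176 176 168 117 100 138
 173 175]
```

Run:
```python
from h import *
d=cam("wrist");print(plane(d,[[259,173],[249.3,182],[268.7,182]],.102))
```

```text
[[0.56895847 0.18607872]
 [0.57762317 0.17697215]
 [0.57760139 0.19519157]]
```

Knob is at (0.579, 0.186), consistent with the plate fit. Next I descend and grip it.

Call:
step_arm --gripper '[-1,-1,-1,-1,-1,-1,1,1,1,1,1,1,1,1,1,1]' --linear '[[-0.0015,0,0.04],[-0.0015,0,0.08],[-0.0015,0,0.12],[-0.0015,0,0.145],[-0.0015,0,0.153],[-0.0015,0,0.153],[-0.0015,0,0.153],[-0.0015,0,0.153],[-0.0015,0,0.153],[-0.0015,0,0.153],[-0.0015,0,0.153],[-0.0015,0,0.153],[-0.0015,0,0.153],[-0.0015,0,0.153],[-0.0015,0,0.153],[-0.0015,0,0.153]]' --delta_rot '[[0,0,0],[0,0,0],[0,0,0],[0,0,0],[0,0,0],[0,0,0],[0,0,0],[0,0,0],[0,0,0],[0,0,0],[0,0,0],[0,0,0],[0,0,0],[0,0,0],[0,0,0],[0,0,0]]' --grip_force 50

```text
time: 4.1
eef_pos: [0.5802, 0.1853, 0.0792]
tcp_rot: [0.707, 0.707, 0.001, 0.0]
contact_force: [-0.6, 1.4, 5.8]
opening: 0.213
```

Call:
step_arm --gripper '[1,1,1,1,1,1,1,1,1,1]' --linear '[[0,0,-0.004],[0,0,-0.01],[0,0,-0.018],[0,0,-0.03],[0,0,-0.05],[0,0,-0.075],[0,0,-0.1],[0,0,-0.115],[0,0,-0.12],[0,0,-0.12]]' --delta_rot '[[0,0,0],[0,0,0],[0,0,0],[0,0,0],[0,0,0],[0,0,0],[0,0,0],[0,0,0],[0,0,0],[0,0,0]]'

```text
time: 5.35
eef_pos: [0.5795, 0.1849, 0.1982]
tcp_rot: [0.707, 0.707, -0.0, -0.0]
contact_force: [-0.1, -1.0, -4.9]
opening: 0.211
```

Run:
```python
from h import *
w=cam("wrist")["bgr"];s=cam("side")["bgr"][80:320,130:390]
cv2.imwrite("pics/l1.png",np.hstack([cv2.resize(w,(400,300)),cv2.resize(s,(325,300))]))
```

```text
(no output)
```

View pics/l1.png

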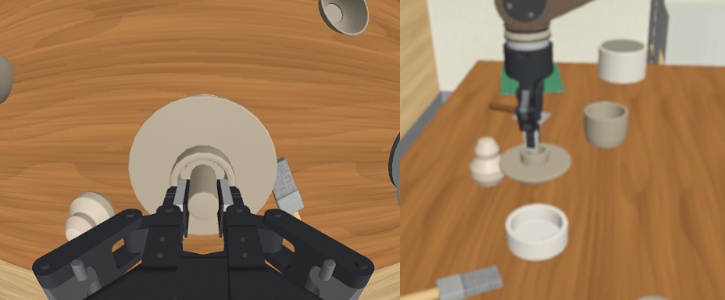

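The pair is lifted level and nested, and the ring has stayed put. I go part of the way and measure the caddy from close up before the lids hide it.

Call:
step_arm --gripper '[1,1,1,1,1,1,1,1,1,1,1,1,1]' --linear '[[-0.008,-0.004,0],[-0.028,-0.013,0],[-0.055,-0.025,0],[-0.082,-0.037,0],[-0.109,-0.05,0],[-0.136,-0.062,0],[-0.163,-0.074,0],[-0.19,-0.087,0],[-0.217,-0.099,0],[-0.238,-0.108,0],[-0.248,-0.113,0],[-0.25,-0.114,0],[-0.25,-0.114,0]]' --delta_rot '[[0,0,0],[0,0,0],[0,0,0],[0,0,0],[0,0,0],[0,0,0],[0,0,0],[0,0,0],[0,0,0],[0,0,0],[0,0,0],[0,0,0],[0,0,0]]'

```text
time: 7.08
eef_pos: [0.4657, -0.0648, 0.1983]
tcp_rot: [0.707, 0.707, 0.0, -0.0]
contact_force: [-0.2, 0.2, -5.1]
opening: 0.212
```

Run:
```python
from h import *
print(ctrl.get_state()["eef_pos"])
d=cam("wrist");cv2.imwrite("pics/w2.png",d["bgr"])
V=np.array(d["view"])
def proj(X):
    p=V[:3,:3]@X+V[:3,3];r=np.hypot(p[0],p[1]);t=np.arctan2(r,p[2]);return d["cx"]+d["fx"]*t*p[0]/r,d["cy"]+d["fx"]*t*p[1]/r
print(proj([.4655,-.2145,.08]),rays(d,[0,0])[0])
e=cam("top");cv2.imwrite("pics/t2.png",e["bgr"])
```

```text
[ 0.46572796 -0.06479899  0.19832549]
(np.float64(109.22351133692925), np.float64(186.95732371827887)) [ 0.39509196 -0.06526408  0.33945535]
```

View pics/w2.png

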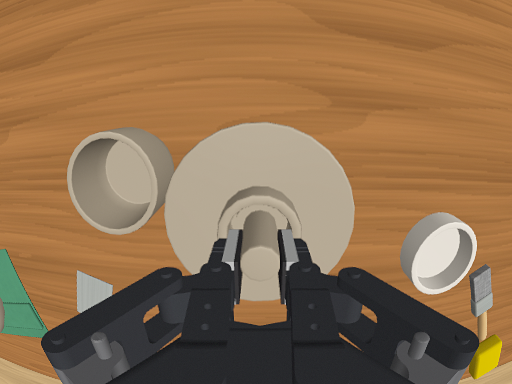

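The caddy's mouth is at about (111,183), spanning columns 67-155, and the held lid is at (260,212). I fit the rim from this view.

Run:
```python
from h import *
d=cam("wrist")
hsv=cv2.cvtColor(d["bgr"],cv2.COLOR_BGR2HSV);g=cv2.GaussianBlur(cv2.cvtColor(d["bgr"],cv2.COLOR_BGR2GRAY),(3,3),0).astype(float)
print(hsv[183,60:80,1],g[183,60:80].astype(int))
S=cv2.GaussianBlur(hsv[...,1],(3,3),0).astype(float)
c0=plane(d,[[111,183]],.08)[0];print("c0",c0)
V=np.array(d["view"])
def proj(X):
    p=V[:3,:3]@X+V[:3,3];r=np.hypot(p[0],p[1]);t=np.arctan2(r,p[2]);return d["cx"]+d["fx"]*t*p[0]/r,d["cy"]+d["fx"]*t*p[1]/r
from scipy.ndimage import map_coordinates
O=[];I=[]
for a in np.radians(np.arange(0,360,4)):
    u=np.array([np.cos(a),np.sin(a)]);rr=np.arange(.040,.062,.0004)
    q=np.array([proj([*(c0+u*r),.08]) for r in rr])
    gp=map_coordinates(g,[q[:,1],q[:,0]],order=1);sp=map_coordinates(S,[q[:,1],q[:,0]],order=1)
    i=np.argmax(np.gradient(gp)[:30]); I.append(c0+u*rr[i])
    j=15+np.argmax(np.gradient(sp)[15:])
    if q[j,0]<115 and np.gradient(sp)[j]>3: O.append(c0+u*rr[j])
I=np.array(I);O=np.array(O)
print("inner",circ(I),circ(I,.047));print("outer",len(O),circ(O),circ(O,.054))
x,_=circ(I);k=abs(np.hypot(*(I-x[:2]).T)-x[2])<.0012;print(k.sum(),circ(I[k]))
# held knob: tip level
print("knob", [plane(d,[[260,212]],.2)])
```

```text
[156 156 158 156 155 159 164  79  43  45  46  48  52  51  52  54  50  51
  53  51] [125 125 125 125 125 124 130 149 166 173 172 158 136 127 128 129 129 129
 130 130]
c0 [ 0.46175912 -0.21152858]
inner (array([ 0.46275366, -0.21394458,  0.0475461 ]), np.float64(0.0008824157826065818)) (array([ 0.46285274, -0.21412297]), np.float64(0.0010425010882257491))
outer 46 (array([ 0.46334893, -0.21472601,  0.0536405 ]), np.float64(0.0004698069701818205)) (array([ 0.4633948 , -0.21427271]), np.float64(0.00047877207906598784))
73 (array([ 0.46278656, -0.21404808,  0.04753948]), np.float64(0.0006569117726489528))
knob [array([[ 0.44631609, -0.06493489]])]
```

Wrist view puts the caddy at (0.463, -0.2143) and top view at (0.4654, -0.2145). They agree within the calibration, so I aim between them. I move over and lower to just above the rim.

Call:
step_arm --gripper '[1,1,1,1,1,1,1,1,1,1,1,1,1,1,1,1]' --linear '[[-0.008,0,0],[-0.028,-0.001,0],[-0.053,-0.001,0],[-0.078,-0.001,0],[-0.103,-0.001,0],[-0.128,-0.001,0],[-0.143,-0.001,0],[-0.15,-0.001,0],[-0.15,-0.001,0],[-0.15,-0.001,0.008],[-0.15,-0.001,0.022],[-0.15,-0.001,0.036],[-0.15,-0.001,0.048],[-0.15,-0.001,0.055],[-0.15,-0.001,0.057],[-0.15,-0.001,0.057]]' --delta_rot '[[0,0,0],[0,0,0],[0,0,0],[0,0,0],[0,0,0],[0,0,0],[0,0,0],[0,0,0],[0,0,0],[0,0,0],[0,0,0],[0,0,0],[0,0,0],[0,0,0],[0,0,0],[0,0,0]]'

```text
time: 9.22
eef_pos: [0.465, -0.2152, 0.1415]
tcp_rot: [0.707, 0.707, 0.0, 0.0]
contact_force: [0.5, -0.3, -4.9]
opening: 0.216
```

Run:
```python
from h import *
e=cam("top");cv2.imwrite("pics/t3.png",e["bgr"])
s=cam("side");cv2.imwrite("pics/s3.png",cv2.resize(s["bgr"][100:220,220:380],(640,480),interpolation=cv2.INTER_CUBIC))
```

```text
(no output)
```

View pics/s3.png

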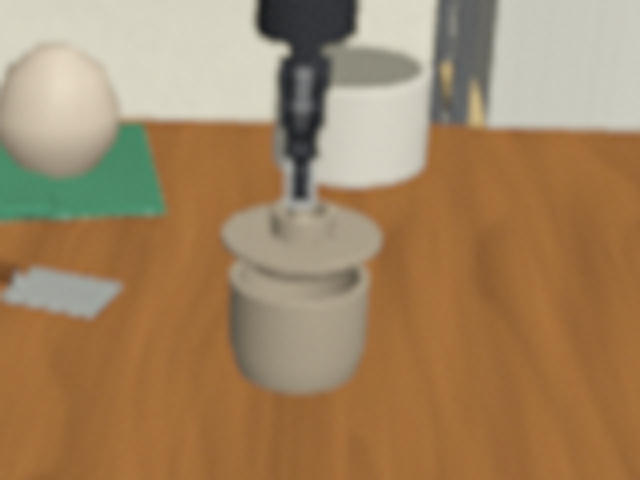

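The lid is centred over the caddy: plate mid-column 302, rim 300 at 4x zoom. I lower it slowly.

Call:
step_arm --gripper '[1,1,1,1,1,1,1,1,1,1,1]' --linear '[[0,0,0.002],[0,0,0.004],[0,0,0.006],[0,0,0.008],[0,0,0.01],[0,0,0.012],[0,0,0.014],[0,0,0.016],[0,0,0.018],[0,0,0.02],[0,0,0.02]]' --delta_rot '[[0,0,0],[0,0,0],[0,0,0],[0,0,0],[0,0,0],[0,0,0],[0,0,0],[0,0,0],[0,0,0],[0,0,0],[0,0,0]]'

```text
time: 10.7
eef_pos: [0.4646, -0.2149, 0.1211]
tcp_rot: [0.707, 0.707, -0.0, -0.0]
contact_force: [-0.5, 0.0, -3.9]
opening: 0.216
```

Call:
step_arm --gripper '[1,1,1,1,1,1]' --linear '[[0,0,0.0005],[0,0,0.001],[0,0,0.0015],[0,0,0.002],[0,0,0.0025],[0,0,0.0025]]' --delta_rot '[[0,0,0],[0,0,0],[0,0,0],[0,0,0],[0,0,0],[0,0,0]]'

```text
time: 11.45
eef_pos: [0.4648, -0.2151, 0.1192]
tcp_rot: [0.707, 0.707, -0.0, 0.0]
contact_force: [-1.7, 1.0, -1.7]
opening: 0.214
```

Call:
step_arm --gripper '[1,1,1]' --linear '[[0,0,0.0005],[0,0,0.001],[0,0,0.001]]' --delta_rot '[[0,0,0],[0,0,0],[0,0,0]]'

```text
time: 11.82
eef_pos: [0.4648, -0.2152, 0.1191]
tcp_rot: [0.707, 0.707, -0.0, -0.0]
contact_force: [-4.3, 1.2, 5.0]
opening: 0.213
```

It seated at TCP z 0.1191; I had predicted 0.1192. Release and back off straight up.

Call:
step_arm --gripper '[0.4,0,-0.5,-1,-1,-1,-1,-1,-1,-1,-1,-1,-1]' --linear '[[0,0,-0.001],[0,0,-0.001],[0,0,-0.001],[0,0,-0.001],[0,0,-0.001],[0,0,-0.001],[0,0,-0.01],[0,0,-0.03],[0,0,-0.055],[0,0,-0.075],[0,0,-0.08],[0,0,-0.08],[0,0,-0.08]]' --delta_rot '[[0,0,0],[0,0,0],[0,0,0],[0,0,0],[0,0,0],[0,0,0],[0,0,0],[0,0,0],[0,0,0],[0,0,0],[0,0,0],[0,0,0],[0,0,0]]'

```text
time: 13.45
eef_pos: [0.4642, -0.2146, 0.1967]
tcp_rot: [0.707, 0.707, -0.0, -0.001]
contact_force: [-0.8, 0.6, 0.1]
opening: 1.005
```

Run:
```python
from h import *
d=cam("wrist");w=d["bgr"];s=cam("side")["bgr"][110:210,240:350]
cv2.imwrite("pics/w4.png",w)
cv2.imwrite("pics/c4.png",np.hstack([w[60:384,60:452],cv2.resize(s,(356,324),interpolation=cv2.INTER_CUBIC)]))
k=blob(d,(225,175));P=plane(d,k,.090);print(k.min(0),k.max(0),circ(P),circ(P,.061))
```

```text
[190 119] [327 251] (array([ 0.46294192, -0.2161904 ,  0.05991984]), np.float64(0.00030569085098087096)) (array([ 0.46307097, -0.21618   ]), np.float64(0.0011230544192047062))
```

View pics/c4.png

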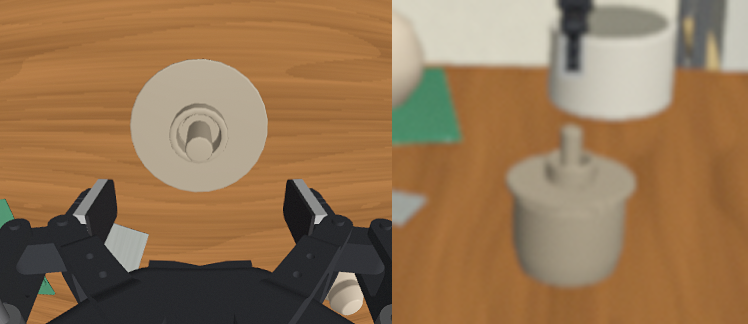

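Both lids are seated level and nested, and the plate is centred at about (0.464, -0.2157). I descend over the collar and partly close before gripping.

Call:
step_arm --gripper '[-1,-1,-1,-1,-1,-1,-0.3,-0.3,-0.3,-0.3]' --linear '[[-0.001,0,0.03],[-0.001,0,0.06],[-0.001,0,0.085],[-0.001,0,0.1],[-0.001,0,0.105],[-0.001,0,0.105],[-0.001,0,0.105],[-0.001,0,0.105],[-0.001,0,0.105],[-0.001,0,0.105]]' --delta_rot '[[0,0,0],[0,0,0],[0,0,0],[0,0,0],[0,0,0],[0,0,0],[0,0,0],[0,0,0],[0,0,0],[0,0,0]]'

```text
time: 14.8
eef_pos: [0.4648, -0.2161, 0.093]
tcp_rot: [0.707, 0.707, 0.0, 0.0]
contact_force: [0.3, 0.2, 0.2]
opening: 0.648
```

Run:
```python
from h import *
d=cam("wrist");s=cam("side")["bgr"][110:210,240:350]
cv2.imwrite("pics/c5.png",np.hstack([d["bgr"][60:384,60:452],cv2.resize(s,(356,324),interpolation=cv2.INTER_CUBIC)]))
```

```text
(no output)
```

View pics/c5.png

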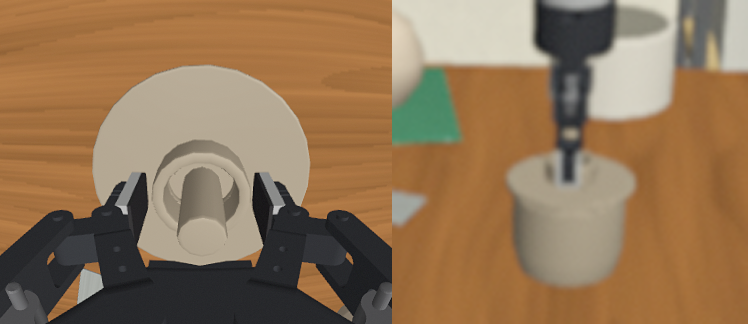

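The fingers straddle the collar. The left gap is about 6 px and the right about 3 px, so I shift 0.5 mm to +y, go slightly lower and grip.

Call:
step_arm --gripper '[-0.3,-0.3,0,1,1,1,1,1]' --linear '[[0.0007,0,0.001],[0.0007,0,0.0015],[0.0007,0,0.0015],[0.0007,0,0.0015],[0.0007,0,0.0015],[0.0007,0,0.0015],[0.0007,0,0.0015],[0.0007,0,0.0015]]' --delta_rot '[[0,0,0],[0,0,0],[0,0,0],[0,0,0],[0,0,0],[0,0,0],[0,0,0],[0,0,0]]' --grip_force 40

```text
time: 15.9
eef_pos: [0.465, -0.2155, 0.0916]
tcp_rot: [0.707, 0.707, -0.0, 0.0]
contact_force: [-0.2, -1.4, 1.8]
opening: 0.546
```

Call:
step_arm --gripper '[1,1,1,1,1,1,1,1,1,1,1,1,1,1,1,1,1]' --linear '[[0,0,-0.002],[0,0,-0.004],[0,0,-0.007],[0,0,-0.012],[0,0,-0.02],[0,0,-0.028],[0,0,-0.036],[0,0,-0.046],[0,0,-0.056],[0,0,-0.068],[0,0,-0.08],[0,0,-0.09],[0,0,-0.097],[0,0,-0.1],[0,0,-0.1],[0,0,-0.1],[0,0,-0.1]]' --delta_rot '[[0,0,0],[0,0,0],[0,0,0],[0,0,0],[0,0,0],[0,0,0],[0,0,0],[0,0,0],[0,0,0],[0,0,0],[0,0,0],[0,0,0],[0,0,0],[0,0,0],[0,0,0],[0,0,0],[0,0,0]]'

```text
time: 18.02
eef_pos: [0.4646, -0.2152, 0.1908]
tcp_rot: [0.707, 0.707, -0.0, -0.0]
contact_force: [0.3, 0.4, -2.2]
opening: 0.544
```

Run:
```python
from h import *
d=cam("wrist");s=cam("side")["bgr"][80:210,230:360]
cv2.imwrite("pics/c6.png",np.hstack([d["bgr"][60:384,60:452],cv2.resize(s,(324,324),interpolation=cv2.INTER_CUBIC)]))
```

```text
(no output)
```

View pics/c6.png

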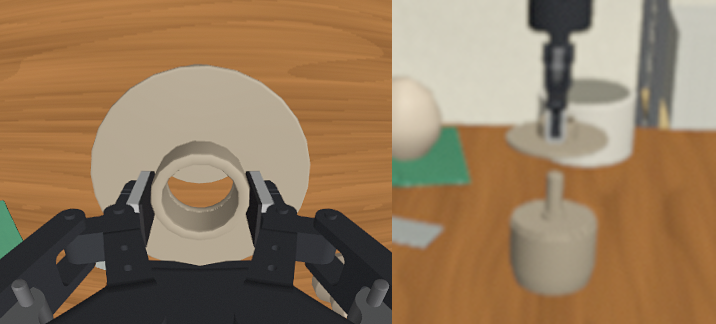

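The outer lid is held level and well above the knob, and the inner lid is still seated and level in the caddy.

```bash
python3 -c "
from plant import ctrl
s=ctrl.get_state();print(s['time'],s['eef_pos'],abs(s['dq']).max());print(ctrl.sign_off())"
```

```text
18.125 [ 0.46463512 -0.21524516  0.19102313] 0.0015502115525927083
the job is handed in; nothing more can be done
None
```

I tried the two-part lid on the caddy and handed the job in at 18.1 s; no verdict is reported. The gripper is still holding the outer lid above the knob, over the caddy.

- **Lift and seating:** I lifted both lids together by the knob and lowered them slowly onto the caddy. Contact came at a tool height of 0.119 m, as predicted for fully home, and I then let go of both lids.
- **Outer lid:** I gripped it by the collar and lifted it straight up 0.10 m. By my figures, its plate is about 44 mm above the knob's top.
- **Last checks:** In the final pictures the outer lid is level and the inner lid sits level in the caddy. The tool felt only about 2.2 N of load, which matches one lid, and the arm was still.
- **Other things:** The caddy looked in place in the last picture, and the ring did in the views after the first lift. I did not measure the final positions of the bystanders, the ring or the caddy.
- **Disagreement:** The top and wrist cameras differed by about 2 mm in x on the caddy's centre. That is within the stated calibration, and I aimed between them.

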